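# Poise a press die over the empty station of the tool head

## Task

Pull the top drawer of the grey die cabinet right out to its stop and leave it out; of the three dies standing in it, lift out the one with the wide round knurled cap, carry it upright and well clear over the bin and the dies already fitted, and bring it to hover over the empty hole of the round tool head: centred on the hole, upright, its foot about a centimetre above the plate. Finish there, still holding it motionless, so that I can oil the bore under it. On the way and at the end neither the die nor the gripper may touch the tool head or its fitted dies, and the other dies, the bin and the oil bottle stay where they are.

Things in the scene. Friction and masses are not known exactly. Their poses are not given: they have to be found in the camera images.
- drawer (a joint): sliding travel of the cabinet's top drawer in m: 0 is shut, 0.150 is fully out at its stop. It slides level, along the cabinet's own -x axis (out of its front, towards the robot), and takes about 2 N plus 6 N per m/s. Its steel side walls reach 36 mm above its floor, its front panel (12 mm thick) 96 mm above its floor.
- handle (a point): middle of the top drawer's bar handle: a level aluminium bar 10 mm thick and 120 mm long, along the cabinet's y axis, 40 mm in front of the drawer's face (axis to face) on two thin stand-offs 92 mm apart. It lies 140 mm above the bench and 36 mm below the cabinet's top. A similar handle of the lower drawer lies 98 mm straight below it. Its axes are the cabinet's: -x points out of the front (the way the drawer opens).
- cabinet: fixed grey steel bench cabinet with two drawers, one above the other: 240 mm deep (x), 236 mm wide (y), 176 mm high. Origin: centre of its underside on the bench. Its front face, with the handles, lies 120 mm from the origin towards its own -x; -x points roughly at the robot.
- die: the wanted die: a steel press die 84 mm tall, about 0.26 kg. From the foot up: threaded body 22 mm diameter and 34 mm long, lock ring 34 mm diameter and 10 mm high, neck 20 mm diameter and 10 mm high, then a plain round knurled cap 30 mm diameter and 30 mm high. Origin: centre of its foot (underside); z points up through the cap. At the start it stands in one of three pockets of the top drawer, any of them, its foot 72 mm above the bench and its cap's top 156 mm above it.
- die_cap (a point): centre of the wanted die's round cap, on its axis, 69 mm above its foot and 15 mm below its top: the place to grip (30 mm wide from any side).
- die_hex: another die in the drawer, to be left in its pocket: same threaded body and lock ring, short hexagonal top 19 mm across flats, 68 mm tall. Origin: centre of its foot.
- die_stem: another die in the drawer, to be left in its pocket: same threaded body and lock ring, slim stem 10 mm diameter with a small 15 mm button top, 84 mm tall. Origin: centre of its foot.
- pocket1 (a point): mouth of the middle pocket of the drawer's black pocket block, and moves with the drawer. The three pockets are in a row along the cabinet's y axis, 62 mm apart, each a 24 mm hole 36 mm deep, 53 mm behind the inside of the drawer's front panel; the dies stand in them with their lock rings resting on the block, whose top is 36 mm above the drawer floor and 106 mm above the bench. With the drawer fully out the row is 85 mm in front of the cabinet's face. Axes as the cabinet's.
- tool_head: fixed round aluminium tool head, 153 mm diameter, on a red cast stand bolted to the bench. Origin: centre of the stand's underside on the bench. Three stations 120 degrees apart lie 40 mm from its axis (69 mm apart): the one on its own +x side is an empty hole, the other two hold fitted dies whose tops stand 34 and 50 mm above the plate. The plate's face is 105 mm above the bench; its outer rim is 1.5 mm higher and a 18 mm bolt head in the middle 8 mm higher.
- empty_hole (a point): centre of the empty hole's mouth, on the face of the tool head's plate, 105 mm above the bench. The hole is 25 mm diameter and goes straight down through the 25 mm plate; z points up.
- bushing_bin: open red plastic stock bin of brass bushings on the bench between cabinet and tool head, 140 mm (x) by 100 mm (y), 75 mm high. Origin: centre of its underside. To be left alone.
- oil_bottle: small white oil bottle with a black spout standing on the bench, 44 mm diameter, 126 mm tall. Origin: centre of its underside. To be left alone.

How it is judged:
On the way, in this order (a step that is already met when the one before it is completed fails the run):
1. the top drawer is out at its stop (within 6 mm) (value of joint drawer above 0.144 m), for 0.2 s.
2. the die is lifted clear of its pocket in the gripper (z of die in the frame of pocket1 above 0.01 m and contact force between die and the fingers above 0.5 N), for 0.2 s.
At the end, for the whole second after the job is handed in: The gripper holds the knurled-cap die still, its foot 3 to 20 mm above the plate, within 6 mm of the empty hole's axis, under 7 degrees off upright, not touching the tool head; drawer still out (over 130 mm), other dies in their pockets, bin and bottle within 15 mm of their starts (value of joint drawer above 0.13 m and horizontal distance between die and empty_hole below 0.006 m and z of die in the frame of empty_hole between 0.003 and 0.02 m and angle between die's own z axis and vertical below 0.12 rad and linear speed of die below 0.02 m/s and contact force between die and the fingers above 0.5 N and contact force between die and tool_head below 0.1 N and angle between each of die_hex, die_stem's own z axis and vertical below 0.25 rad and z of each of die_hex, die_stem in the frame of pocket1 below -0.02 m and distance of each of bushing_bin, oil_bottle from where it was at the start of the episode below 0.015 m); the arm keeps its last pose, push and grip.
It fails at once if the die touches the tool head or a fitted die (contact force between die and tool_head above 0.5 N).
It fails at once if the gripper or arm presses on the tool head or a fitted die (contact force between any of the fingers, the arm and tool_head above 2 N).
It fails at once if another die is lifted out of its pocket (z of any of die_hex, die_stem in the frame of pocket1 above -0.015 m).
It fails at once if the wanted die is tipped over while being carried (angle between die's own z axis and vertical above 0.6 rad).
It fails at once if the bin or the oil bottle is pushed aside or knocked over (distance of any of bushing_bin, oil_bottle from where it was at the start of the episode above 0.015 m or angle between oil_bottle's own z axis and vertical above 0.4 rad).
It also fails if it takes over 64 s, if anything falls off the work surface, if the arm or the gripper's body presses on something with over 40 N, if the wrist force passes 120 N, or if a joint passes its speed limit or range.

## Robot

A 6-joint arm with a two-finger parallel gripper is mounted at the origin on the work surface. World frame = base frame: x ahead of the robot, y to its left, z up, the work surface at z = 0. Lengths are in m, angles in rad, forces in N, time in s.
With the tool pointing down it reaches from about 0.3 to 0.825 m from the base axis. Payload 5.4 kg.
Tool frame: the origin (TCP) lies midway between the tips of the shut fingers; the grasp point (between the pads) lies 19 mm behind it; z points along the fingers, y is the direction in which the jaws open and shut (so a half turn about z gives the same grasp; the last joint's range is limited). The gripper opens to 92 mm and grips with 3 to 60 N. Pads are 20 mm wide; open, the fingers measure 128 mm over their backs; the gripper's body (75 mm by 189 mm) begins 69 mm behind the grasp point.
Start: joints at [-1.358, 0.158, 1.597, -0, 1.386, -0.21], TCP at [0.236, -0.524, 0.179] pointing down, gripper open.
Joint ranges: [-2.91, 2.91], [-0.94, 2.29], [0.18, 2.7], [-1.29, 4.43], [0.17, 2.64], [-3, 3]. Speed limits (rad/s): [2.57, 2.57, 3.14, 3.14, 3.14, 3.14].

## Interface

Orientations are given as a unit quaternion [w, x, y, z].
In Python, from workcell import env gives the robot as it stands.
- The arm moves only by the tool move_arm, never from a script. Its argument "moves" is a list of rows, each a list of 6 numbers: the shift along the tool's x, y, z as a fraction of full scale, then the turn, a rotation vector about the tool's x, y, z as a fraction of full scale. In form: [[tx, ty, tz, wx, wy, wz], ...]. A call has exactly 8 rows; each row shifts and turns the commanded pose from where the row before left it, along the tool's axes as they then stand; what a row does not reach is not made up. Full scale, the value 1, is 0.25 m for a shift and 180 degrees for a turn. A row lasts 1/12 s, in which the tool goes at most 41.7 mm and 7.16 degrees, less where a joint would pass 70% of its speed; a pose out of reach is approached as far as the arm can. A call with a number of a shift or a turn outside -1 to 1 is refused whole. A call with a gripper value outside its range is refused whole. "grip" is the closure, from 0 (fully open) to 1 (shut), set as the call begins (left out, the last holds). The fingers move at their own pace and stop on an object; "newtons" is the grip in N (left out, the last holds). Time passes only in rows, so rows that do not move let the fingers close, or fill a call up. It gives the time, the measured TCP pose, the force and the opening at its end, in the units of the state.
- env.observe(): the state, without advancing time (a new reading comes with each control period).
- env.read_camera(name): name is "side" or "top"; returns a dict with "img" (480x640x3 uint8, blue, green, red), "camera_matrix" (3x3 intrinsics, pixels), "world_from_camera" (4x4, takes a point from camera to world coordinates). Camera axes: x right, y down, z forward; pixel columns grow to the right and rows downward; lengths in m; the calibration is good to about 2 mm. A picture is of the moment at which its call begins. There is no depth.
- env.sign_off(): hands the job in, once; it reports no verdict.
The state is a dict: "time_s": time; "q": joint angles; "qvel": joint speeds; "joint_torque": joint torques, N m; "ee_pos": TCP position; "tool_rot": TCP orientation; "ft_force": force on the tool from outside, world axes, zero at the start; "wrist_torque": the same for the moment, N m; "width": finger opening in m.
Only numpy, scipy, OpenCV 4.12 (cv2) and the standard library are available. Lean on these libraries where they do the work, as an engineer would, in place of code of your own. Each camera call takes 0.05 s, during which the arm holds its last target.

## Working session

There is one attempt and no reset: what is moved stays moved. The work goes in short steps, Python scripts to look and compute and a tool call to move; the robot and the scene stay as the last step left them, time stands still between calls to the robot, and variables do not carry over. Pictures are saved under pics/ and viewed, and the job is handed in when it is done.

Besides the shell and the picture viewer there is one more tool, called as name([rows], argument=value, ...), one row to a line, values as JSON. move_arm: Moves the arm, as the interface text tells. Its arguments: {"type":"object","properties":{"moves":{"type":"array"},"grip":{"type":"number"},"newtons":{"type":"number"}},"required":["moves"]}

```bash
ls; mkdir -p pics; python3 - <<'E'
from workcell import env
import cv2,numpy as np
print(env.observe())
for n in("side","top"):
    r=env.read_camera(n); cv2.imwrite(f"pics/{n}0.png",r["img"]); print(n,r["camera_matrix"],r["world_from_camera"])
E
```

```text
pics
{'time_s': 0.0, 'q': array([-1.35808642e+00,  1.59027707e-01,  1.59821639e+00, -1.78163224e-05,
        1.38620455e+00, -2.10105834e-01]), 'qvel': array([-5.43419369e-04,  3.38364863e-05,  5.45660328e-04,  1.22859850e-03,
        1.79585690e-03,  2.06030097e-05]), 'joint_torque': array([ 7.44718836e-04, -3.85561681e+01, -3.22109056e+01,  7.01884646e-02,
        3.77801433e-02, -1.66096906e-04]), 'ee_pos': array([ 0.23576302, -0.5236891 ,  0.17833891]), 'tool_rot': array([-9.27985175e-04,  9.77735695e-01,  2.09838151e-01, -9.96358144e-06]), 'ft_force': array([ 0.82570685, -0.04481343, -0.58855423]), 'wrist_torque': array([-0.00257829, -0.04707513,  0.0002664 ]), 'width': 0.09226827668795104}
side [[488.67881902   0.         320.72306389]
 [  0.         488.67881902 238.81420555]
 [  0.           0.           1.        ]] [[-0.25939716  0.6348516  -0.72778882  1.43408406]
 [ 0.96571081  0.16211022 -0.20278782  0.26306696]
 [-0.01075817 -0.75543612 -0.65513398  0.828553  ]
 [ 0.          0.          0.          1.        ]]
top [[486.66912508   0.         320.59458474]
 [  0.         486.66912508 238.36176186]
 [  0.           0.           1.        ]] [[ 0.04786358 -0.97726141  0.20656528  0.42521514]
 [-0.99884275 -0.04780478  0.00527886  0.01423148]
 [ 0.00471598 -0.2065789  -0.97841858  1.18162976]
 [ 0.          0.          0.          1.        ]]
```

View pics/side0.png

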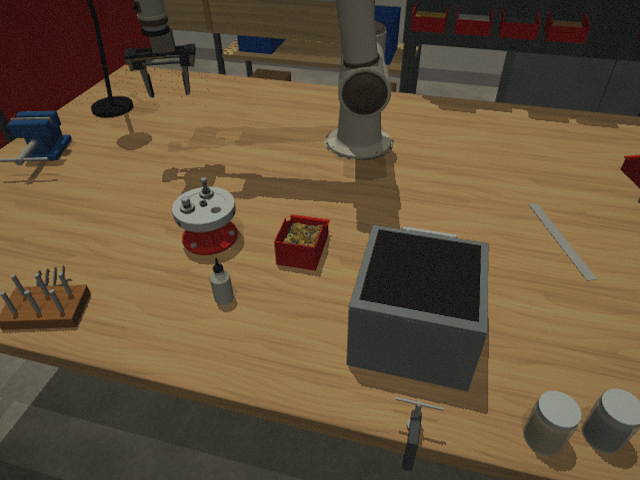

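View pics/top0.png

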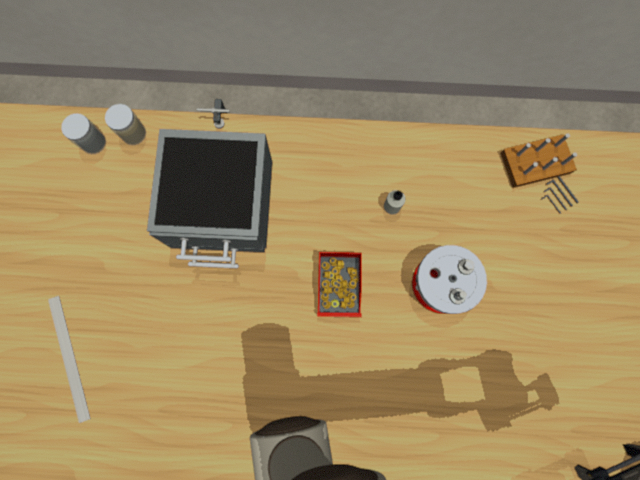

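```bash
cat > h.py <<'E'
import numpy as np,cv2
from workcell import env
C={"side":(np.array([[488.67881902,0,320.72306389],[0,488.67881902,238.81420555],[0,0,1]]),np.array([[-0.25939716,0.6348516,-0.72778882,1.43408406],[0.96571081,0.16211022,-0.20278782,0.26306696],[-0.01075817,-0.75543612,-0.65513398,0.828553]])),
"top":(np.array([[486.66912508,0,320.59458474],[0,486.66912508,238.36176186],[0,0,1]]),np.array([[0.04786358,-0.97726141,0.20656528,0.42521514],[-0.99884275,-0.04780478,0.00527886,0.01423148],[0.00471598,-0.2065789,-0.97841858,1.18162976]]))}
def ray(n,p):
    K,T=C[n]; d=T[:,:3]@np.linalg.solve(K,[p[0],p[1],1]); return T[:,3],d/np.linalg.norm(d)
def onz(n,p,z):
    o,d=ray(n,p); return o+d*(z-o[2])/d[2]
def tri(ps,pt):
    o1,d1=ray("side",ps);o2,d2=ray("top",pt)
    s=np.linalg.lstsq(np.c_[d1,-d2],o2-o1,rcond=None)[0]
    a=o1+s[0]*d1;b=o2+s[1]*d2
    return (a+b)/2,np.linalg.norm(a-b)
def proj(n,P):
    K,T=C[n]; p=K@(T[:,:3].T@(np.array(P)-T[:,3])); return p[:2]/p[2]
def grab(n,name):
    im=env.read_camera(n)["img"]; cv2.imwrite(f"pics/{name}.png",im); return im
def crop(im,x0,y0,x1,y1,f,name):
    c=cv2.resize(im[y0:y1,x0:x1],None,fx=f,fy=f,interpolation=cv2.INTER_CUBIC); cv2.imwrite(f"pics/{name}.png",np.clip(c.astype(float)*1.5,0,255).astype(np.uint8))
E
python3 - <<'E'
from h import *
t=cv2.imread("pics/top0.png");s=cv2.imread("pics/side0.png")
a=lambda im,x0,y0,x1,y1,f:np.clip(cv2.resize(im[y0:y1,x0:x1],None,fx=f,fy=f,interpolation=cv2.INTER_CUBIC)*1.5,0,255).astype(np.uint8)
A=a(t,140,120,290,280,3.6);cv2.imwrite("pics/c1.png",A)
A=np.vstack([a(t,400,235,500,325,3),a(s,160,170,260,260,3)]);
B=a(s,340,215,500,385,3.17)[:540]
cv2.imwrite("pics/c2.png",np.hstack([A,B[:540]] if B.shape[0]>=540 else [A[:B.shape[0]],B]))
E
```

```text
(no output)
```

View pics/c1.png

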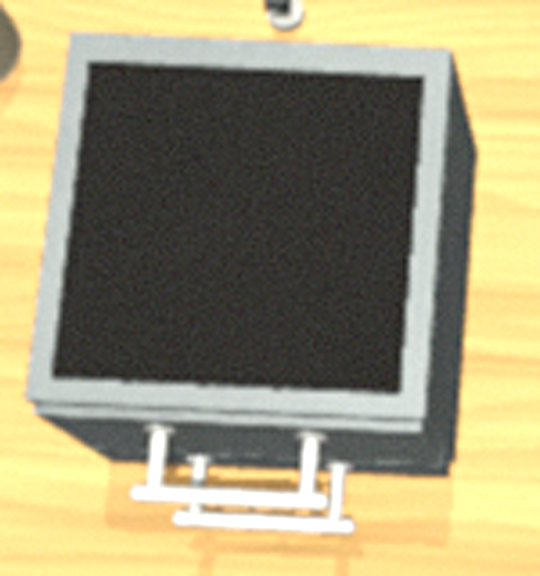

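View pics/c2.png

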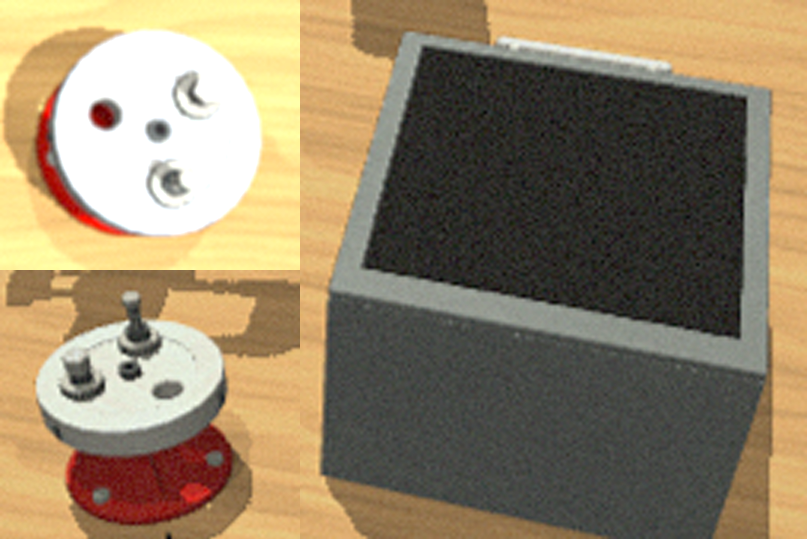

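```bash
python3 - <<'E'
from h import *
np.set_printoptions(precision=4,suppress=True)
f=lambda p,x0,y0,k:((p[0]+.5)/k+x0-.5,(p[1]+.5)/k+y0-.5)
ct=lambda p:f(p,140,120,3.6)
cs=lambda p:f((p[0]-300,p[1]),340,215,3.17)
print("handle ends z.14",onz("top",ct((134,493)),.14),onz("top",ct((324,502)),.14))
print("tri",tri(cs((670,66)),ct((134,493))),tri(cs((500,43)),ct((324,502))))
cor=[onz("top",ct(p),.176) for p in((72,35),(452,50),(424,418),(28,398))]
print(*cor)
for p,s in zip(((72,35),(452,50),(424,418),(28,398)),((765,375),(330,290),(408,32),(770,90))): print("tri",tri(cs(s),ct(p)))
print("lens",[np.linalg.norm(cor[i]-cor[(i+1)%4]) for i in range(4)], sum(cor)/4)
v=(cor[0]+cor[1]-cor[2]-cor[3])/2;print("yaw",np.degrees(np.arctan2(v[1],v[0])));v=(cor[0]-cor[1]+cor[3]-cor[2]);print(np.degrees(np.arctan2(-v[0],v[1])))
h=f((106,113),400,235,3);hs=f((168,120),160,170,3)
print("hole",onz("top",h,.105),onz("side",hs,.105),tri(hs,h))
b=f((158,130),400,235,3);print("bolt",onz("top",b,.113),onz("side",f((129,100),160,170,3),.113))
print("bin corners",[onz("top",p,.075)[:2] for p in((320,254),(361,254),(361,316),(319,316))])
print("bottle",onz("top",(398,195),.126))
for q in((118,60),(136,69)):pass
print("fitted A",onz("top",f((190,95),400,235,3),.14),"B",onz("top",f((175,185),400,235,3),.14))
E
```

```text
handle ends z.14 [0.5896 0.3291 0.14  ] [0.5897 0.2144 0.14  ]
tri (array([0.5892, 0.3295, 0.1421]), np.float64(0.002085747435261833)) (array([0.5897, 0.215 , 0.1394]), np.float64(0.000983517673709201))
[0.8664 0.3872 0.176 ] [0.8682 0.1534 0.176 ] [0.6366 0.1533 0.176 ] [0.6373 0.3865 0.176 ]
tri (array([0.8682, 0.3895, 0.1719]), np.float64(0.0014032079756245248))
tri (array([0.8692, 0.1548, 0.1733]), np.float64(0.0021697546926150797))
tri (array([0.6366, 0.1554, 0.1744]), np.float64(0.0038094781226327068))
tri (array([0.6375, 0.3885, 0.1745]), np.float64(0.0027837975878711213))
lens [np.float64(0.23388889665218818), np.float64(0.2315604330917362), np.float64(0.2332152255266961), np.float64(0.22911870497496847)] [0.7521 0.2701 0.176 ]
yaw 0.10640230673789583
0.1457848684351158
hole [ 0.5876 -0.2386  0.105 ] [ 0.5889 -0.237   0.105 ] (array([ 0.5876, -0.2384,  0.1039]), np.float64(0.000985094827075438))
bolt [ 0.5757 -0.275   0.113 ] [ 0.5814 -0.2737  0.113 ]
bin corners [array([0.6219, 0.0198]), array([ 0.6265, -0.0748]), array([ 0.485 , -0.0791]), array([0.4805, 0.0152])]
bottle [ 0.7567 -0.1501  0.126 ]
fitted A [ 0.5984 -0.291   0.14  ] B [ 0.533  -0.2795  0.14  ]
```

move_arm([
  [0,0,-0.06,0,0,-0.0365],
  [0,0,-0.06,0,0,-0.0365],
  [0,0,-0.06,0,0,-0.0365],
  [0,0,-0.06,0,0,-0.0365],
  [0,0,-0.06,0,0,-0.0365],
  [0,0,-0.06,0,0,-0.0365],
  [0,0,-0.06,0,0,-0.0365],
  [0,0,-0.06,0,0,-0.0365],
], grip=0.75, newtons=20)

```text
time_s: 0.77
ee_pos: [0.2358, -0.524, 0.2994]
tool_rot: [-0.0, 0.782, 0.623, 0.0]
ft_force: [0.2, 0.3, 0.5]
width: 0.0408
```

move_arm([
  [0,0,0,0,0,-0.0365],
  [0,0,0,0,0,-0.037],
  [0.1,0,0,0,0,0],
  [0.1,0,0,0,0,0],
  [0.1,0,0,0,0,0],
  [0.1,0,0,0,0,0],
  [0.1,0,0,0,0,0],
  [0.1,0,0,0,0,0],
])

```text
time_s: 1.43
ee_pos: [0.2357, -0.3729, 0.2987]
tool_rot: [-0.0, 0.707, 0.707, 0.0]
ft_force: [0.4, 0.6, 0.7]
width: 0.023
```

move_arm([
  [0.11,0.06,0,0,0,0],
  [0.11,0.06,0,0,0,0],
  [0.11,0.06,0,0,0,0],
  [0.11,0.06,0,0,0,0],
  [0.11,0.06,0,0,0,0],
  [0.11,0.06,0,0,0,0],
  [0.11,0.06,0,0,0,0],
  [0.11,0.06,0,0,0,0],
])

```text
time_s: 2.1
ee_pos: [0.3561, -0.1527, 0.299]
tool_rot: [-0.0, 0.707, 0.707, 0.0]
ft_force: [-0.2, -0.0, -0.4]
width: 0.0229
```

move_arm([
  [0.11,0.06,0,0,0,0],
  [0.11,0.06,0,0,0,0],
  [0.11,0.06,0,0,0,0],
  [0.11,0.06,0,0,0,0],
  [0.11,0.06,0,0,0,0],
  [0.11,0.06,0,0,0,0],
  [0.11,0.06,0,0,0,0],
  [0.11,0.06,0,0,0,0],
])

```text
time_s: 2.77
ee_pos: [0.476, 0.0674, 0.2989]
tool_rot: [-0.0, 0.707, 0.707, -0.0]
ft_force: [0.3, -0.8, -0.5]
width: 0.0227
```

move_arm([
  [0.11,0.06,0,0,0,0],
  [0.11,0.06,0,0,0,0],
  [0.11,0.06,0,0,0,0],
  [0.11,0.06,0,0,0,0],
  [0.11,0.06,0,0,0,0],
  [0.11,0.06,0,0,0,0],
  [0,0.04,0,0,0,0],
  [0,0,0,0,0,0],
])

```text
time_s: 3.43
ee_pos: [0.5763, 0.2317, 0.2977]
tool_rot: [-0.0, 0.706, 0.708, -0.001]
ft_force: [0.2, 0.8, -0.4]
width: 0.0231
```

move_arm([
  [0.08,0.027,0,0,0,0],
  [0.08,0.027,0,0,0,0],
  [0,0,0.1,0,0,0],
  [0,0,0.1,0,0,0],
  [0,0,0.1,0,0,0],
  [0,0,0.05,0,0,0],
  [0,0,0,0,0,0],
  [0,0,0,0,0,0],
])

```text
time_s: 4.1
ee_pos: [0.5889, 0.2702, 0.2119]
tool_rot: [-0.0, 0.707, 0.707, -0.0]
ft_force: [-0.3, -0.6, -0.2]
width: 0.0231
```

```bash
python3 - <<'E'
from h import *
s=env.observe();print(s["ee_pos"],s["width"],s["ft_force"])
t=grab("top","t1");s=grab("side","s1")
crop(t,140,120,290,290,3,"t1c");crop(s,340,120,500,290,3,"s1c")
a=cv2.imread("pics/t1c.png");b=cv2.imread("pics/s1c.png");b=b[:a.shape[0]]
a=np.hstack([a[:, :400],b[:,:400]]) if 0 else np.hstack([a,b]);cv2.imwrite("pics/c3.png",cv2.resize(a,(800,int(800*a.shape[0]/a.shape[1]))))
E
```

```text
[0.58886643 0.27016555 0.21190287] 0.023142806191482884 [-0.32163112 -0.55317161 -0.22290063]
```

View pics/c3.png

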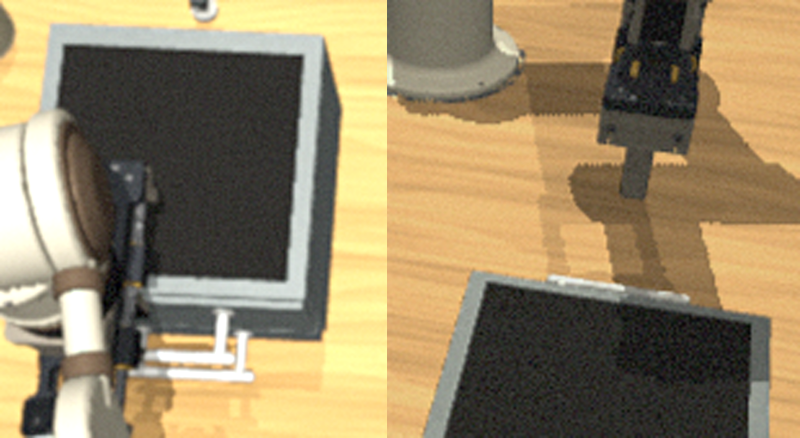

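move_arm([
  [0,0.004,0.06,0,0,0],
  [0,0,0.06,0,0,0],
  [0,0,0.05,0,0,0],
  [0,0,0.05,0,0,0],
  [0,0,0.05,0,0,0],
  [0,0,0.04,0,0,0],
  [0,0,0.03,0,0,0],
  [0,0,0.01,0,0,0],
])

```text
time_s: 4.87
ee_pos: [0.5894, 0.2705, 0.1226]
tool_rot: [-0.001, 0.707, 0.707, -0.001]
ft_force: [0.3, 0.3, 0.0]
width: 0.023
```

move_arm([
  [0,0,0,0,0,0],
  [0,0,0,0,0,0],
  [0,0,0,0,0,0],
  [0,0,0,0,0,0],
  [0,0,0,0,0,0],
  [0,0,0,0,0,0],
  [0,0,0,0,0,0],
  [0,0,0,0,0,0],
], grip=1, newtons=20)

```text
time_s: 5.53
ee_pos: [0.5902, 0.2708, 0.1244]
tool_rot: [0.0, 0.707, 0.707, 0.0]
ft_force: [1.0, -0.4, -0.1]
width: 0.0005
```

```bash
python3 - <<'E'
from h import *
t=grab("top","t2");s=grab("side","s2")
crop(t,140,180,260,290,3.3,"t2c");crop(s,380,160,500,270,3.3,"s2c")
a=cv2.imread("pics/t2c.png");b=cv2.imread("pics/s2c.png")
cv2.imwrite("pics/c4.png",np.hstack([a,b]))
print(proj("top",[.59,.271,.124]),proj("side",[.59,.271,.124]))
E
```

```text
[205.28364854 258.90326996] [427.25508039 237.75099279]
```

View pics/c4.png

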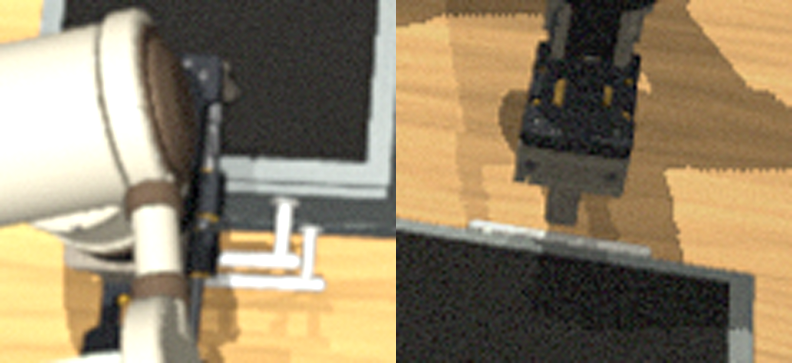

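```bash
python3 - <<'E'
from h import *
print(proj("side",[.5889,.2702,.2119]))
for x in(.55,.56,.57,.58,.59,.6):print(x,proj("side",[x,.2708,.1244]), proj("side",[x,.2708,.14]))
s=cv2.imread("pics/s2.png");crop(s,400,205,460,250,13,"s2d")
s=cv2.imread("pics/s1.png");crop(s,400,170,460,215,13,"s1d")
print(env.observe()["q"])
E
```

```text
[432.49455249 205.40765511]
0.55 [428.97400635 226.3816641 ] [429.9112112  220.99621144]
0.56 [428.53620827 229.13001377] [429.47557449 223.73433122]
0.57 [428.09255645 231.91511131] [429.03405772 226.50940905]
0.58 [427.64293268 234.73769871] [428.58654104 229.32219829]
0.59 [427.18721557 237.59853808] [428.13290132 232.17347291]
0.6 [426.72528041 240.4984123 ] [427.67301201 235.06402819]
[2.44364696e-01 3.89548637e-01 1.42808915e+00 3.83662199e-06
 1.32396401e+00 2.44057202e-01]
```

View pics/s2d.png

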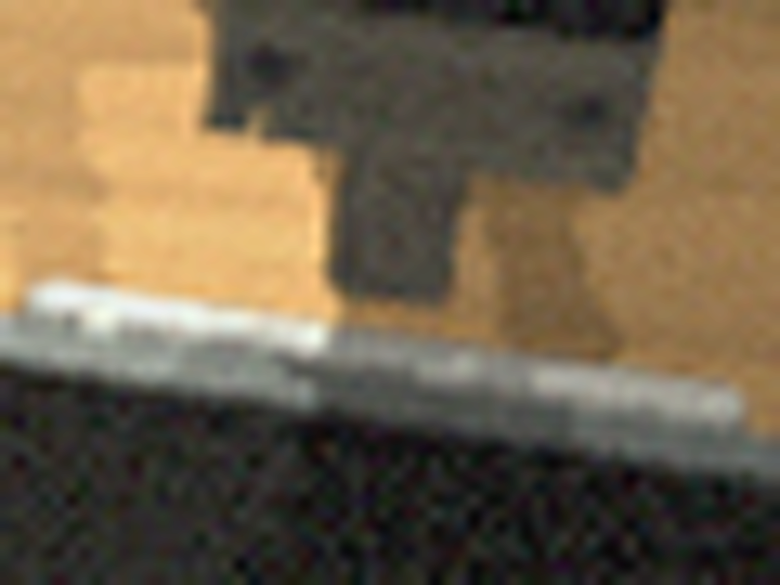

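View pics/s1d.png

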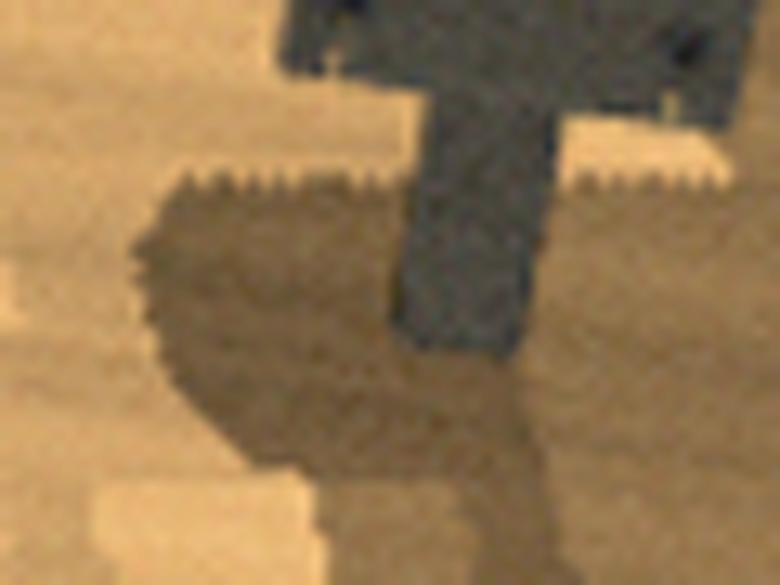

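```bash
python3 - <<'E'
from h import *
for n in("side","top"):
    r=env.read_camera(n); print(np.abs(r["camera_matrix"]-C[n][0]).max(),np.abs(r["world_from_camera"][:3]-C[n][1]).max())
print("base",proj("side",[0,0,0]),proj("top",[.3,0,0]))
for x in(-.095,0,.095):
  for y in(-.037,.037): print(x,y,proj("side",[.59+x,.271+y,.124+.088]),proj("top",[.59+x,.271+y,.124+.088]))
print(env.observe()["ee_pos"],env.observe()["tool_rot"],env.observe()["ft_force"])
E
```

```text
3.2422349249827676e-09 4.971631994976633e-09
4.578737389238086e-09 4.940705761180553e-09
base [358.52847001 141.32176638] [321.73536391 396.4589695 ]
-0.095 -0.037 [420.02489753 178.41529986] [209.18425025 299.73347763]
-0.095 0.037 [453.79425519 183.01147099] [171.94008359 297.92395441]
0 -0.037 [414.97023015 203.11585577] [213.65541091 252.58794226]
0 0.037 [450.97811423 208.39424262] [177.15200086 250.83320583]
0.095 -0.037 [409.18366434 231.39296704] [217.95170677 207.28624456]
0.095 0.037 [447.74769601 237.51102648] [182.16016204 205.58343561]
[0.59017764 0.27070947 0.12430427] [-1.31130997e-05  7.07012046e-01  7.07201503e-01 -2.87467542e-05] [-0.717499    0.06659896 -0.39094382]
```

View pics/s2.png

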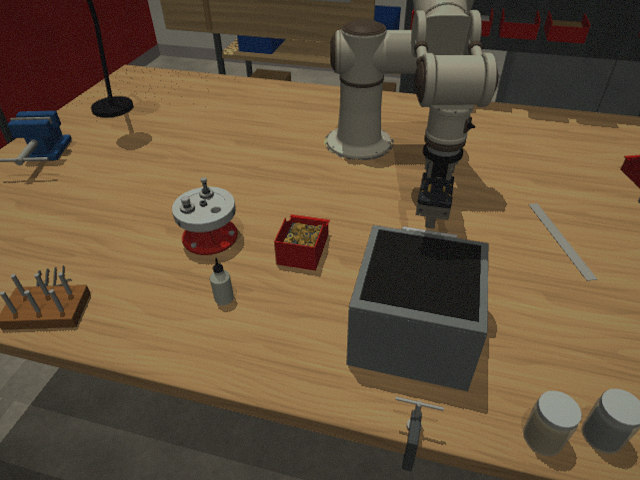

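View pics/t2.png

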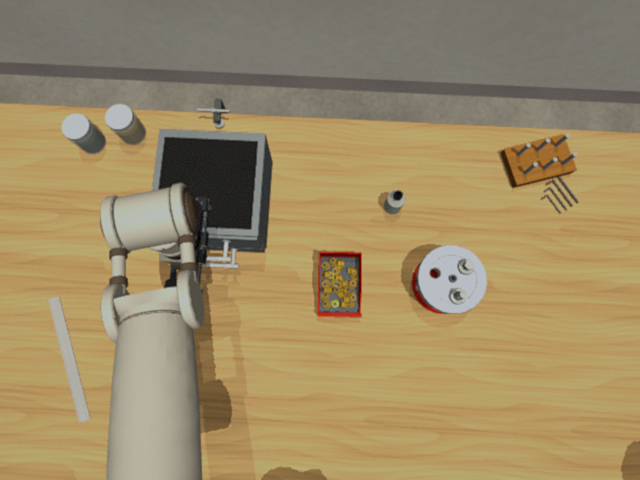

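```bash
python3 - <<'E'
from h import *
p=np.array([.2358,-.5237,.1783]);a=np.radians(24.2);y=np.array([np.sin(a),-np.cos(a),0])
for k in(-.064,-.046,0,.046,.064):print(k,proj("side",p+k*y),proj("top",p+k*y), proj("side",p+k*y+[0,0,.02]))
s=cv2.imread("pics/side0.png");crop(s,120,35,210,105,8,"s0d")
s=cv2.imread("pics/top0.png");crop(s,540,400,640,480,8,"t0d")
E
```

```text
-0.064 [194.36437217 103.96228432] [562.1835678  467.96943422] [193.15154478  97.65960365]
-0.046 [188.25218933 104.44988881] [570.52251296 464.27579587] [186.98241392  98.14274342]
0 [172.55441491 105.70219188] [591.71724169 454.88783833] [171.13766942  99.38363561]
0.046 [156.74391289 106.96348789] [612.74690293 445.57299551] [155.17810611 100.63351992]
0.064 [150.5262451  107.45950753] [620.93138528 441.94777464] [148.90153338 101.12507408]
```

View pics/s0d.png

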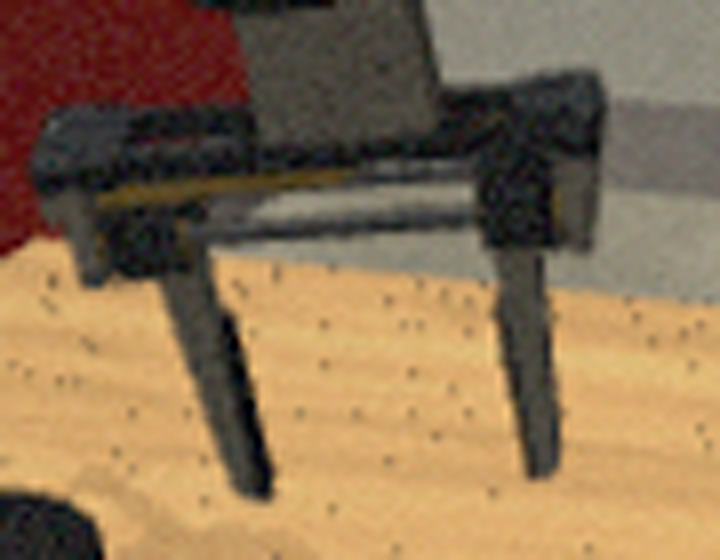

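View pics/t0d.png

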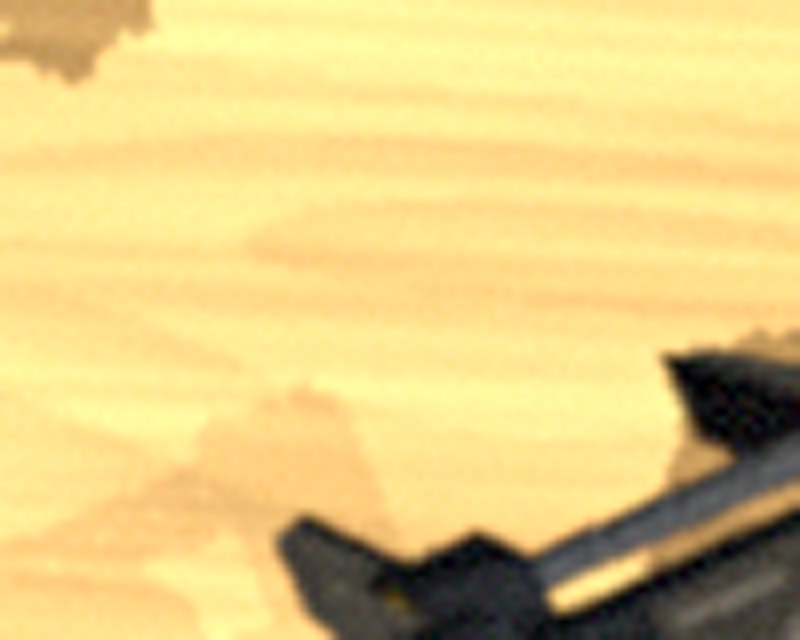

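```bash
python3 - <<'E'
from h import *
f=lambda p,x0,y0,k:((p[0]+.5)/k+x0-.5,(p[1]+.5)/k+y0-.5)
A=tri(f((545,478),120,35,8),f((285,535),540,400,8));B=tri(f((250,497),120,35,8),f((668,358),540,400,8))
print(A,B,(A[0]+B[0])/2,np.linalg.norm(A[0]-B[0]))
E
```

```text
(array([ 0.22089681, -0.47381123,  0.21269265]), np.float64(0.0011815294031448313)) (array([ 0.26456826, -0.56729349,  0.21392928]), np.float64(0.005034274124980886)) [ 0.24273254 -0.52055236  0.21331097] 0.10318749045976881
```

move_arm([
  [0,0,0,0,0,0],
  [0,0,0,0,0,0],
  [0,0,0,0,0,0],
  [0,0,0,0,0,0],
  [0,0,0.02,0,0,0],
  [0,0,0.02,0,0,0],
  [0,0,0.02,0,0,0],
  [0,0,0,0,0,0],
], grip=0.75)

```text
time_s: 6.4
ee_pos: [0.589, 0.2704, 0.1073]
tool_rot: [-0.001, 0.707, 0.707, -0.001]
ft_force: [0.1, 0.3, -0.3]
width: 0.023
```

```bash
python3 - <<'E'
from h import *
s=grab("side","s3");crop(s,400,205,460,250,13,"s3d")
E
```

```text
(no output)
```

View pics/s3d.png

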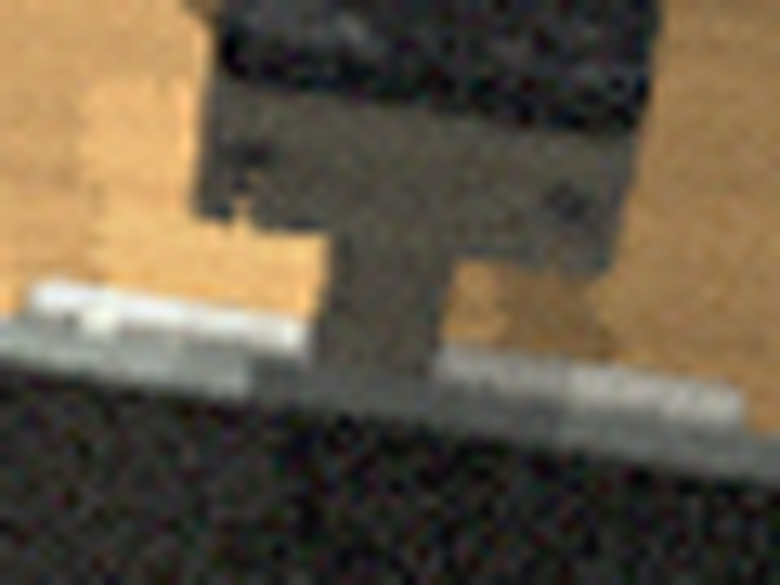

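move_arm([
  [0,0.004,0.015,0,0,0],
  [0,0,0.015,0,0,0],
  [0,0,0.015,0,0,0],
  [0,0,0.006,0,0,0],
  [0,0,0,0,0,0],
  [0,0,0,0,0,0],
  [0,0,0,0,0,0],
  [0,0,0,0,0,0],
])

```text
time_s: 7.12
ee_pos: [0.5914, 0.2708, 0.0968]
tool_rot: [0.0, 0.707, 0.707, 0.0]
ft_force: [-0.1, -0.0, 0.3]
width: 0.0233
```

move_arm([
  [0,0,0,0,0,0],
  [0,0,0,0,0,0],
  [0,0,0,0,0,0],
  [0,0,0,0,0,0],
  [0,0,0,0,0,0],
  [0,0,0,0,0,0],
  [0,0,0,0,0,0],
  [0,0,0,0,0,0],
], grip=1, newtons=20)

```text
time_s: 7.78
ee_pos: [0.59, 0.2707, 0.0966]
tool_rot: [-0.001, 0.707, 0.707, -0.001]
ft_force: [-6.3, -1.0, 4.8]
width: 0.0089
```

```bash
python3 - <<'E'
from h import *
s=grab("side","s4");crop(s,400,195,460,240,13,"s4d")
E
```

```text
(no output)
```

View pics/s4d.png

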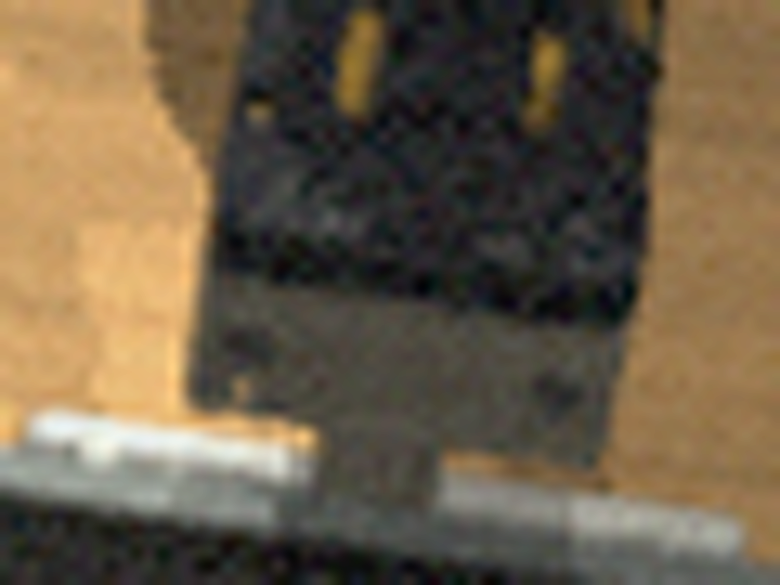

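move_arm([
  [0,0,0,0,0,0],
  [0,0,0,0,0,0],
  [0,0,0,0,0,0],
  [0,0,0.015,0,0,0],
  [0,0,0.015,0,0,0],
  [0,0,0.015,0,0,0],
  [0,0,0.015,0,0,0],
  [0,0,0,0,0,0],
], grip=0.75)

```text
time_s: 8.5
ee_pos: [0.5904, 0.2705, 0.0801]
tool_rot: [-0.001, 0.707, 0.707, -0.001]
ft_force: [0.4, 0.4, -0.7]
width: 0.0232
```

move_arm([
  [0,0,0,0,0,0],
  [0,0,0,0,0,0],
  [0,0,0,0,0,0],
  [0,0,0,0,0,0],
  [0,0,0,0,0,0],
  [0,0,0,0,0,0],
  [0,0,0,0,0,0],
  [0,0,0,0,0,0],
], grip=1, newtons=20)

```text
time_s: 9.17
ee_pos: [0.5899, 0.2707, 0.0814]
tool_rot: [-0.001, 0.707, 0.707, -0.001]
ft_force: [-5.4, -0.6, 2.1]
width: 0.009
```

move_arm([
  [0,-0.02,0,0,0,0],
  [0,-0.04,0,0,0,0],
  [0,-0.05,0,0,0,0],
  [0,-0.05,0,0,0,0],
  [0,-0.05,0,0,0,0],
  [0,-0.05,0,0,0,0],
  [0,-0.05,0,0,0,0],
  [0,-0.05,0,0,0,0],
])

```text
time_s: 9.83
ee_pos: [0.5015, 0.2706, 0.0815]
tool_rot: [0.001, 0.707, 0.707, 0.001]
ft_force: [3.9, 0.7, -4.5]
width: 0.0092
```

move_arm([
  [0,-0.05,0,0,0,0],
  [0,-0.05,0,0,0,0],
  [0,-0.05,0,0,0,0],
  [0,-0.04,0,0,0,0],
  [0,-0.03,0,0,0,0],
  [0,-0.015,0,0,0,0],
  [0,0,0,0,0,0],
  [0,0,0,0,0,0],
])

```text
time_s: 10.5
ee_pos: [0.4418, 0.2705, 0.0814]
tool_rot: [-0.0, 0.707, 0.707, -0.001]
ft_force: [-2.0, -1.3, -1.3]
width: 0.0093
```

move_arm([
  [0,-0.01,0,0,0,0],
  [0,-0.01,0,0,0,0],
  [0,-0.008,0,0,0,0],
  [0,0,0,0,0,0],
  [0,0,0,0,0,0],
  [0,0,0,0,0,0],
  [0,0,0,0,0,0],
  [0,0,0,0,0,0],
])

```text
time_s: 11.17
ee_pos: [0.4405, 0.2706, 0.0816]
tool_rot: [0.003, 0.707, 0.707, 0.004]
ft_force: [16.6, -0.1, -15.9]
width: 0.009
```

move_arm([
  [0,0.01,0,0,0,0],
  [0,0.01,0,0,0,0],
  [0,0,0,0,0,0],
  [0,0,0,0,0,0],
  [0,0,0,0,0,0],
  [0,0,0,0,0,0],
  [0,0,0,0,0,0],
  [0,0,0,0,0,0],
], grip=0.75)

```text
time_s: 11.83
ee_pos: [0.4403, 0.2707, 0.0816]
tool_rot: [-0.0, 0.707, 0.707, -0.0]
ft_force: [0.8, 0.5, 0.0]
width: 0.0229
```

move_arm([
  [0,0,-0.03,0,0,0],
  [0,0,-0.05,0,0,0],
  [0,0,-0.08,0,0,0],
  [0,0,-0.12,0,0,0],
  [0,0,-0.15,0,0,0],
  [0,0,-0.15,0,0,0],
  [0,0,-0.15,0,0,0],
  [0,0,-0.1,0,0,0],
])

```text
time_s: 12.5
ee_pos: [0.4413, 0.2711, 0.2941]
tool_rot: [0.001, 0.707, 0.707, 0.003]
ft_force: [1.2, -0.7, 1.0]
width: 0.0227
```

move_arm([
  [-0.12,-0.06,0,0,0,0],
  [-0.12,-0.06,0,0,0,0],
  [-0.12,-0.06,0,0,0,0],
  [-0.12,-0.06,0,0,0,0],
  [-0.12,0,0,0,0,0],
  [-0.12,0,0,0,0,0],
  [-0.12,0,0,0,0,0],
  [-0.12,0,0,0,0,0],
])

```text
time_s: 13.17
ee_pos: [0.3801, 0.0294, 0.2898]
tool_rot: [0.001, 0.707, 0.707, 0.0]
ft_force: [0.1, -0.4, -0.5]
width: 0.0234
```

```bash
python3 - <<'E'
from h import *
t=grab("top","t5");s=grab("side","s5")
E
```

```text
(no output)
```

View pics/t5.png

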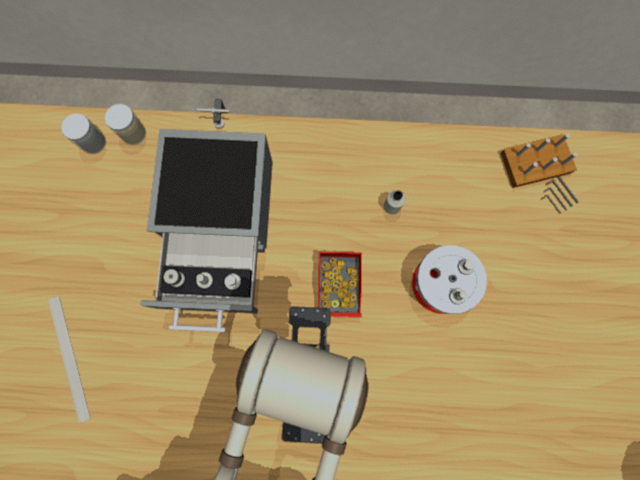

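View pics/s5.png

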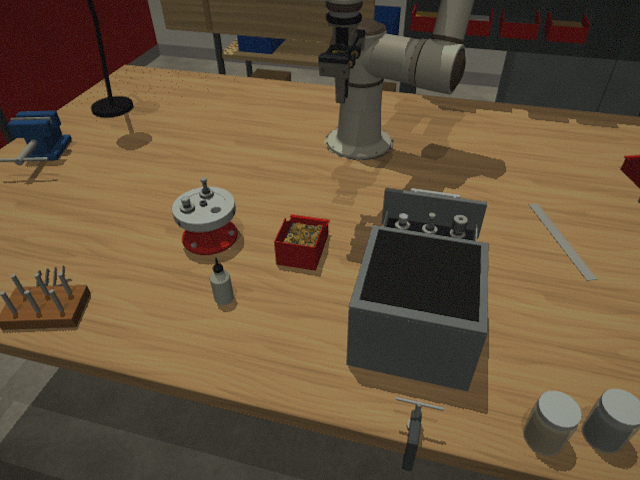

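```bash
python3 - <<'E'
from h import *
t=cv2.imread("pics/t5.png");s=cv2.imread("pics/s5.png")
crop(t,150,255,260,320,7,"t5d");crop(s,375,185,495,255,6.5,"s5d")
E
```

```text
(no output)
```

View pics/t5d.png

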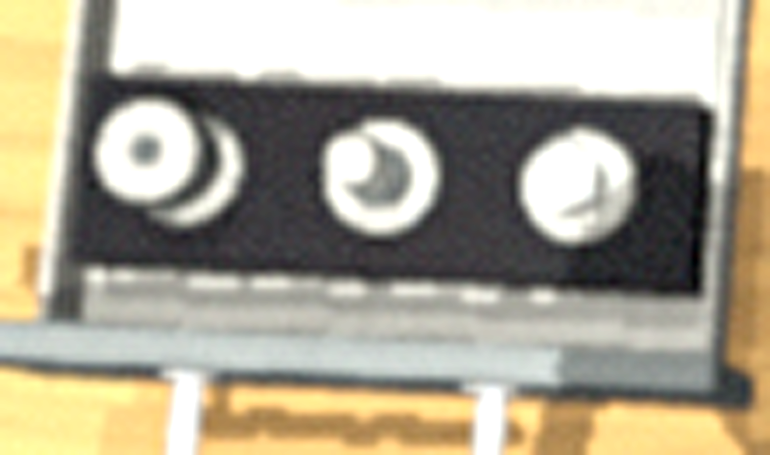

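View pics/s5d.png

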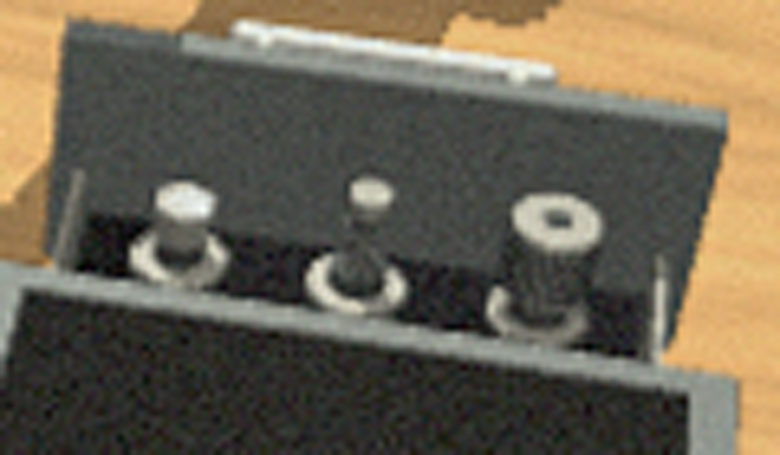

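```bash
python3 - <<'E'
from h import *
np.set_printoptions(precision=4,suppress=True)
f=lambda p,x0,y0,k:((p[0]+.5)/k+x0-.5,(p[1]+.5)/k+y0-.5)
tt=lambda p:f(p,150,255,7);ss=lambda p:f(p,375,185,6.5)
print("cap",tri(ss((557,222)),tt((148,151))),onz("top",tt((148,151)),.156),onz("side",ss((557,222)),.156))
for p,q in(((183,172),(537,308)),((380,178),(356,283)),((577,187),(180,253))):print("ring z.116",onz("top",tt(p),.116),onz("side",ss(q),.116))
print("tip5",f((0,0),0,0,1))
print("panel",[onz("top",tt(p),.166) for p in((20,325),(740,378))])
s=cv2.imread("pics/s5.png");crop(s,300,40,380,110,8,"s5e")
o=env.observe();print(o["ee_pos"]);
for dz in(0,.02,.035,.05):print(dz,proj("side",o["ee_pos"]+[.0115,0,dz]),proj("side",o["ee_pos"]+[.0295,0,dz]))
E
```

```text
cap (array([0.5447, 0.3337, 0.1546]), np.float64(0.0012526408460547401)) [0.5446 0.3326 0.156 ] [0.5462 0.3342 0.156 ]
ring z.116 [0.5432 0.3334 0.116 ] [0.5437 0.3342 0.116 ]
ring z.116 [0.5443 0.2715 0.116 ] [0.5455 0.2723 0.116 ]
ring z.116 [0.5445 0.2096 0.116 ] [0.5441 0.2105 0.116 ]
tip5 (0.0, 0.0)
panel [array([0.49  , 0.3616, 0.166 ]), array([0.4848, 0.1475, 0.166 ])]
[0.3805 0.0275 0.2896]
0 [341.2275 115.461 ] [339.4712 118.9231]
0.02 [341.3702 107.6093] [339.5952 111.0207]
0.035 [341.4793 101.6017] [339.6901 104.9729]
0.05 [341.5904  95.4893] [339.7867  98.8184]
```

View pics/s5e.png

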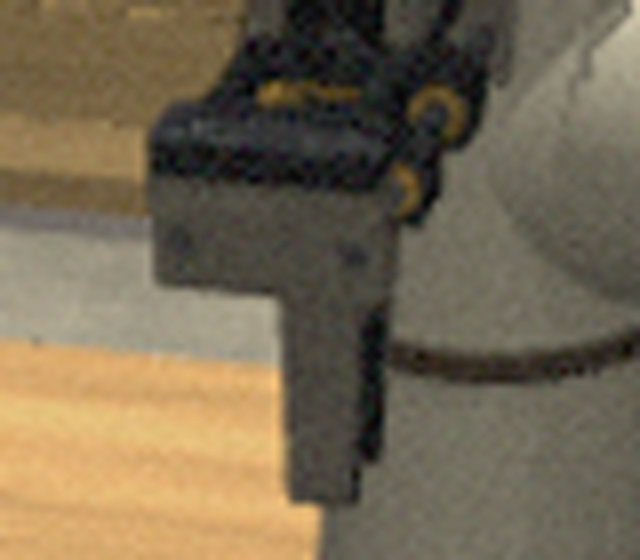

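move_arm([
  [0.12,0.065,0,0,0,0],
  [0.12,0.065,0,0,0,0],
  [0.12,0.065,0,0,0,0],
  [0.12,0.065,0,0,0,0],
  [0.12,0.065,0,0,0,0],
  [0.12,0.065,0,0,0,0],
  [0.12,0.065,0,0,0,0],
  [0.12,0.065,0,0,0,0],
], grip=0.46)

```text
time_s: 13.93
ee_pos: [0.5103, 0.2737, 0.2893]
tool_rot: [-0.0, 0.707, 0.708, 0.0]
ft_force: [1.1, -0.3, 0.7]
width: 0.0498
```

move_arm([
  [0.12,0.065,0,0,0,0],
  [0.12,0.065,0,0,0,0],
  [0.02,0.006,0,0,0,0],
  [0,0,0,0,0,0],
  [0,0,0.1,0,0,0],
  [0,0,0.1,0,0,0],
  [0,0,0.1,0,0,0],
  [0,0,0,0,0,0],
])

```text
time_s: 14.6
ee_pos: [0.5407, 0.3338, 0.2088]
tool_rot: [-0.002, 0.707, 0.707, -0.004]
ft_force: [-0.5, -0.6, -1.6]
width: 0.0499
```

```bash
python3 - <<'E'
from h import *
o=env.observe();print(o["ee_pos"],o["width"])
t=grab("top","t6");s=grab("side","s6")
crop(s,385,150,495,240,7,"s6d")
for dx in(-.025,0,.025):print(proj("side",o["ee_pos"]+[dx,0,.035]))
E
```

```text
[0.54072694 0.33383188 0.20878509] 0.049918390792618686
[468.13356037 177.65687049]
[467.65565081 184.17669635]
[467.1603631  190.93360156]
```

View pics/s6d.png

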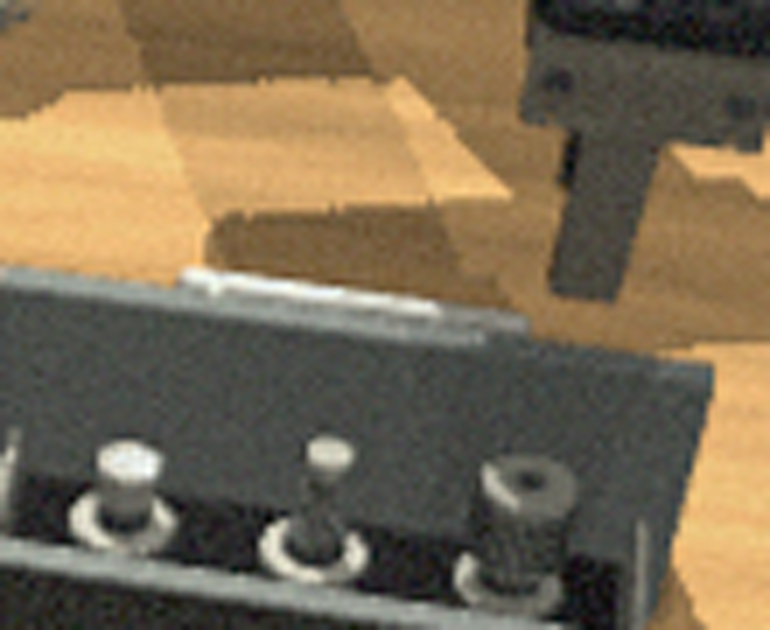

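move_arm([
  [0,0.012,0,0,0,0],
  [0,0,0.08,0,0,0],
  [0,0,0.08,0,0,0],
  [0,0,0.06,0,0,0],
  [0,0,0.05,0,0,0],
  [0,0,0.05,0,0,0],
  [0,0,0,0,0,0],
  [0,0,0,0,0,0],
])

```text
time_s: 15.37
ee_pos: [0.5476, 0.3357, 0.1344]
tool_rot: [0.0, 0.707, 0.707, 0.0]
ft_force: [0.4, -0.0, -0.2]
width: 0.0497
```

```bash
python3 - <<'E'
from h import *
o=env.observe();print(o["ee_pos"],o["width"])
t=grab("top","t7");s=grab("side","s7")
crop(s,385,160,495,250,7,"s7d")
for dx in(-.025,0,.025):print(proj("side",o["ee_pos"]+[dx,0,.035]))
E
```

```text
[0.54760549 0.33573189 0.13442725] 0.049738590779601015
[462.60748568 207.63008719]
[462.05441396 214.39740337]
[461.4820655  221.40058734]
```

View pics/s7d.png

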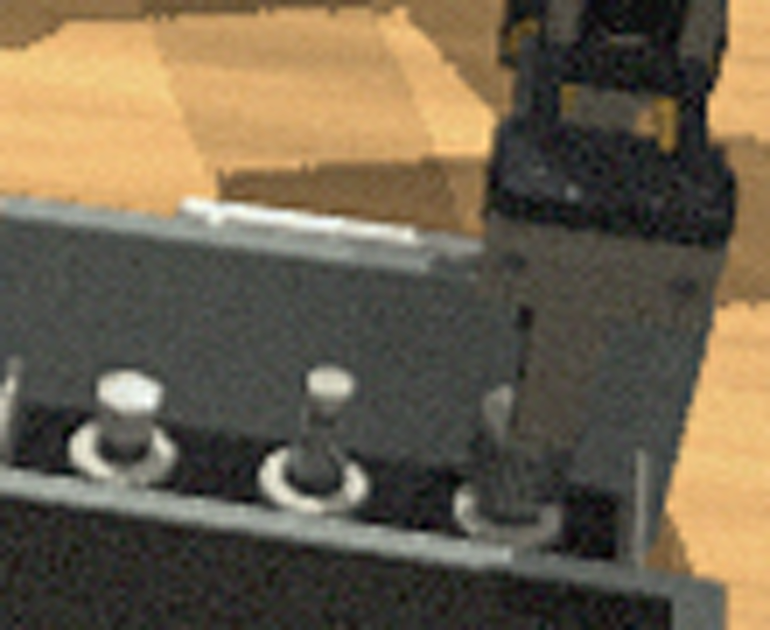

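move_arm([
  [-0.01,-0.01,0,0,0,0],
  [0,0,0.03,0,0,0],
  [0,0,0.03,0,0,0],
  [0,0,0.03,0,0,0],
  [0,0,0.03,0,0,0],
  [0,0,0.03,0,0,0],
  [0,0,0.02,0,0,0],
  [0,0,0,0,0,0],
])

```text
time_s: 16.13
ee_pos: [0.5438, 0.3328, 0.0895]
tool_rot: [-0.001, 0.707, 0.707, -0.001]
ft_force: [0.5, 0.0, -1.3]
width: 0.0498
```

move_arm([
  [0,0,0,0,0,0],
  [0,0,0,0,0,0],
  [0,0,0,0,0,0],
  [0,0,0,0,0,0],
  [0,0,0,0,0,0],
  [0,0,0,0,0,0],
  [0,0,0,0,0,0],
  [0,0,0,0,0,0],
], grip=1, newtons=25)

```text
time_s: 16.8
ee_pos: [0.5453, 0.3334, 0.0922]
tool_rot: [0.0, 0.707, 0.707, 0.0]
ft_force: [-0.5, 0.3, 3.7]
width: 0.0299
```

```bash
python3 - <<'E'
from h import *
o=env.observe();print(o["ee_pos"],o["width"],o["ft_force"])
t=grab("top","t8");s=grab("side","s8")
crop(s,385,160,495,250,7,"s8d")
E
```

```text
[0.54529523 0.33340274 0.09217324] 0.02990005562936672 [-0.4627674   0.31586356  3.72926458]
```

View pics/s8d.png

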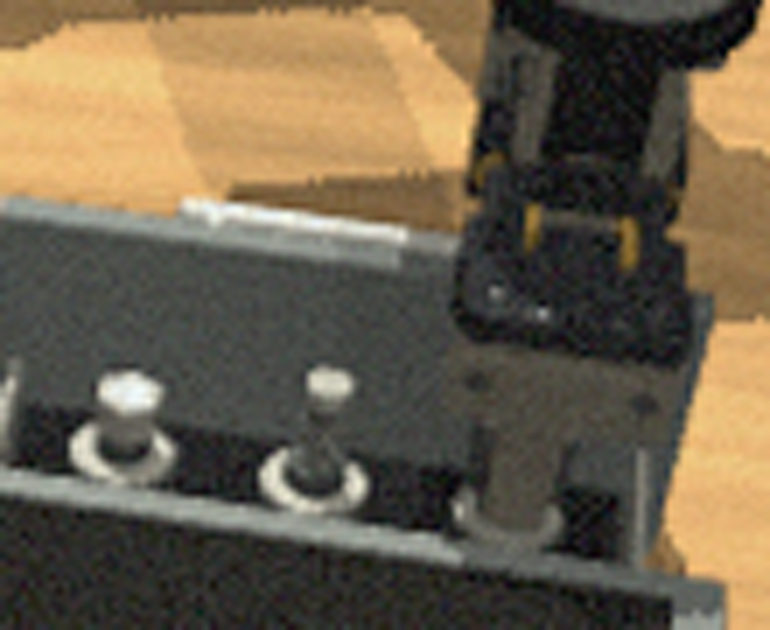

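move_arm([
  [0,0,-0.02,0,0,0],
  [0,0,-0.04,0,0,0],
  [0,0,-0.06,0,0,0],
  [0,0,-0.06,0,0,0],
  [0,0,-0.06,0,0,0],
  [0,0,-0.06,0,0,0],
  [0,0,-0.06,0,0,0],
  [0,0,-0.06,0,0,0],
], newtons=35)

```text
time_s: 17.57
ee_pos: [0.5442, 0.3329, 0.197]
tool_rot: [-0.0, 0.707, 0.707, -0.001]
ft_force: [-0.7, 0.0, -2.5]
width: 0.029
```

move_arm([
  [0,0,-0.06,0,0,0],
  [0,0,-0.06,0,0,0],
  [0,0,-0.06,0,0,0],
  [0,0,-0.04,0,0,0],
  [0,0,-0.02,0,0,0],
  [0,0,0,0,0,0],
  [0,0,0,0,0,0],
  [0,0,0,0,0,0],
])

```text
time_s: 18.23
ee_pos: [0.5443, 0.333, 0.2551]
tool_rot: [-0.001, 0.707, 0.707, -0.001]
ft_force: [0.1, -0.5, -3.6]
width: 0.029
```

```bash
python3 - <<'E'
from h import *
o=env.observe();print(o["ee_pos"],o["width"],o["ft_force"])
t=grab("top","t9");s=grab("side","s9")
crop(s,385,120,495,250,5.5,"s9d")
E
```

```text
[0.54427807 0.33295364 0.25506329] 0.028979399001249233 [ 0.0663769  -0.50596493 -3.62230091]
```

View pics/s9.png

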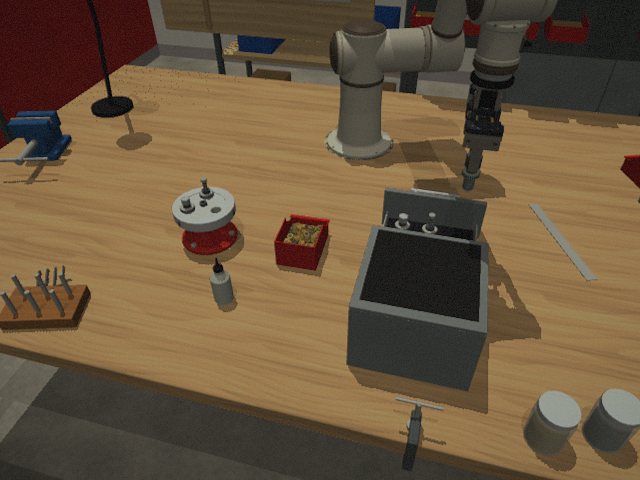

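View pics/s9d.png

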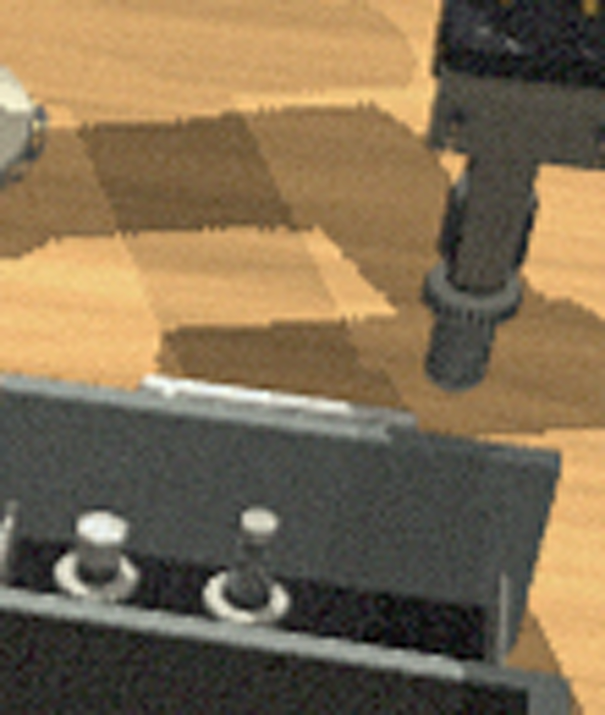

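move_arm([
  [-0.03,0.003,0,0,0,0],
  [-0.06,0.006,0,0,0,0],
  [-0.09,0.009,0,0,0,0],
  [-0.11,0.011,0,0,0,0],
  [-0.11,0.011,0,0,0,0],
  [-0.11,0.01,0,0,0,0],
  [-0.11,0.01,0,0,0,0],
  [-0.11,0.01,0,0,0,0],
])

```text
time_s: 19.0
ee_pos: [0.5622, 0.148, 0.2565]
tool_rot: [0.0, 0.707, 0.707, -0.0]
ft_force: [0.4, -0.2, -3.0]
width: 0.0297
```

move_arm([
  [-0.11,0.01,0,0,0,0],
  [-0.11,0.01,0,0,0,0],
  [-0.11,0.01,0,0,0,0],
  [-0.11,0.01,0,0,0,0],
  [-0.11,0.01,0,0,0,0],
  [-0.11,0.01,0,0,0,0],
  [-0.11,0.01,0,0,0,0],
  [-0.11,0.01,0,0,0,0],
])

```text
time_s: 19.67
ee_pos: [0.5818, -0.0719, 0.2566]
tool_rot: [0.0, 0.707, 0.707, -0.0]
ft_force: [-0.0, 0.1, -3.2]
width: 0.0293
```

move_arm([
  [-0.11,0.009,0,0,0,0],
  [-0.11,0.009,0,0,0,0],
  [-0.11,0.009,0,0,0,0],
  [-0.11,0.009,0,0,0,0],
  [-0.11,0,0,0,0,0],
  [-0.06,0,0,0,0,0],
  [-0.03,0,0,0,0,0],
  [0,0,0,0,0,0],
])

```text
time_s: 20.33
ee_pos: [0.5909, -0.2308, 0.2563]
tool_rot: [-0.0, 0.708, 0.706, -0.0]
ft_force: [0.7, 0.6, -3.1]
width: 0.0294
```

```bash
python3 - <<'E'
from h import *
o=env.observe();print(o["ee_pos"],o["width"],o["ft_force"])
t=grab("top","t10");s=grab("side","s10")
crop(s,150,100,270,260,4,"s10d");crop(t,360,210,510,330,5,"t10d")
# hole refine from start pictures
for n,c,box in(("top",(435,273),9),("side",(216,210),10)):
    im=cv2.imread(f"pics/{n}0.png");x,y=c;r=im[y-box:y+box+1,x-box:x+box+1].astype(int)
    print(n);print(r[:,:,1])
E
```

```text
[ 0.59089249 -0.23076564  0.25625995] 0.02936214943005799 [ 0.68952786  0.58208694 -3.11615988]
top
[[193 192 192 193 191 192 186 189 191 193 193 191 192 193 193 191 190 193
  192]
 [192 193 192 191 193 191 191 192 193 192 193 193 192 191 193 192 193 192
  192]
 [192 192 191 191 190 193 194 190 188 189 191 192 192 189 191 191 192 193
  191]
 [192 191 193 192 188 186 184 174 162 160 170 183 185 179 189 193 192 192
  190]
 [192 193 193 193 183 163 142 122 106 104 114 139 166 181 190 193 191 193
  192]
 [191 194 192 187 154 108  71  56  58  69  74  91 125 162 189 194 192 192
  192]
 [193 194 193 175 117  46  14   6  31  38  60  68  86 128 170 191 194 191
  192]
 [193 193 190 159  85  16   0   0   0  17  39  65  70  93 143 184 193 192
  193]
 [192 194 189 145  67   7   5   8   8   4  20  46  62  77 128 181 192 192
  192]
 [193 194 188 141  63  14  13   0  17   1   1  35  61  77 129 180 192 193
  192]
 [193 193 191 156  81  20   4  13  11   0  19  25  62  77 132 181 192 193
  190]
 [192 193 193 179 119  46   9   0   6   7   0  25  60  92 142 184 193 191
  193]
 [192 193 195 190 153  94  5
[... 1714 characters left out ...]
7 157 163 155 144 145 143 142 143 146 163 159 157 161 155 160
  159 159 162]
 [156 159 158 157 161 160 160 154 160 161 161 159 158 156 155 158 157 162
  161 166 141]
 [162 159 159 159 157 156 141 154 159 156 157 158 163 160 156 162 159 160
  143 120  91]
 [155 154 154 160 158 161 151 158 160 158 159 160 163 160 160 161 167 144
  101  69  66]
 [157 156 157 158 159 158 158 159 158 161 157 158 156 162 164 147 116  89
   67  59  64]
 [157 158 156 157 161 156 158 158 160 162 160 160 163 143 116  90  73  67
   70  68  66]
 [157 157 160 158 159 159 157 161 163 159 162 143 115  94  78  65  71  71
   70  64  67]
 [158 158 156 159 161 162 163 161 143 140 116  94  73  72  72  68  71  68
   65  69  67]]
```

View pics/s10d.png

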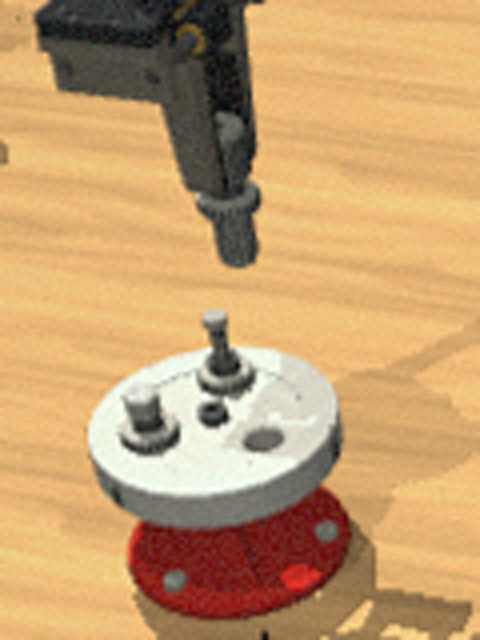

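View pics/t10d.png

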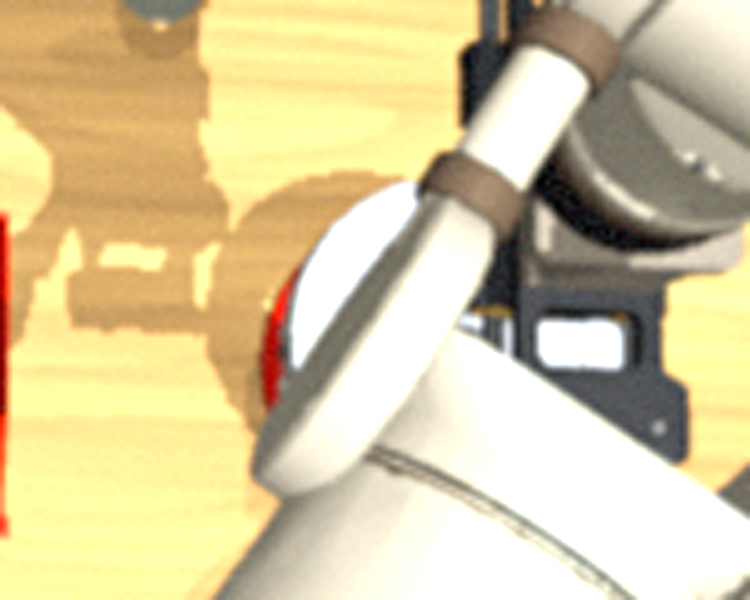

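```bash
cat >> h.py <<'E'
def hole():
    out={}
    for n,c,bx,bg,lo in(("top",(435,273),9,192,130),("side",(216,210),8,158,110)):
        im=cv2.imread(f"pics/{n}0.png")[:,:,1].astype(np.float32);x,y=c
        m=(im[y-bx:y+bx+1,x-bx:x+bx+1]<lo).astype(np.uint8)
        k,l,st,ce=cv2.connectedComponentsWithStats(m);i=l[bx,bx];out[n]=ce[i]+[x-bx,y-bx];print(n,ce[i]+[x-bx,y-bx],st[i])
    return out
E
python3 - <<'E'
from h import *
np.set_printoptions(precision=4,suppress=True)
h=hole()
print(onz("top",h["top"],.105),onz("side",h["side"],.105),tri(h["side"],h["top"]))
o=env.observe();e=o["ee_pos"];print(e)
for dz in(-.02,.014,.024,.049,.064):print(dz,(proj("side",e+[0,0,dz])-[150,100])*4)
# near finger tip etc
s=cv2.imread("pics/s10.png");crop(s,180,125,240,175,13,"s10e")
for dz in(-.02,.014):
  for dx,dy in((0.011,0),(-.011,0),(0,.011),(0,-.011)):
    k=1 if dz<0 else 17/11; print(dz,(proj("side",e+[dx*k,dy*k,dz])-[180,125])*13)
E
```

```text
top [434.6292 272.6629] [ 4  4 11 11 89]
side [215.5306 209.551 ] [ 3  5 10  6 49]
[ 0.5868 -0.2377  0.105 ] [ 0.5886 -0.2375  0.105 ] (array([ 0.5871, -0.2382,  0.1037]), np.float64(0.00037913794521758247))
[ 0.5915 -0.2284  0.2565]
-0.02 [239.5633 258.0277]
0.014 [229.7438 205.3349]
0.024 [226.778  189.4203]
0.049 [219.2026 148.7695]
0.064 [214.5434 123.7677]
-0.02 [361.4361 547.112 ]
-0.02 [415.3332 480.5519]
-0.02 [447.0881 521.9409]
-0.02 [330.3098 505.2727]
0.014 [313.298  393.4526]
0.014 [399.0528 292.384 ]
0.014 [448.9616 354.9775]
0.014 [264.9613 329.7802]
```

View pics/s10e.png

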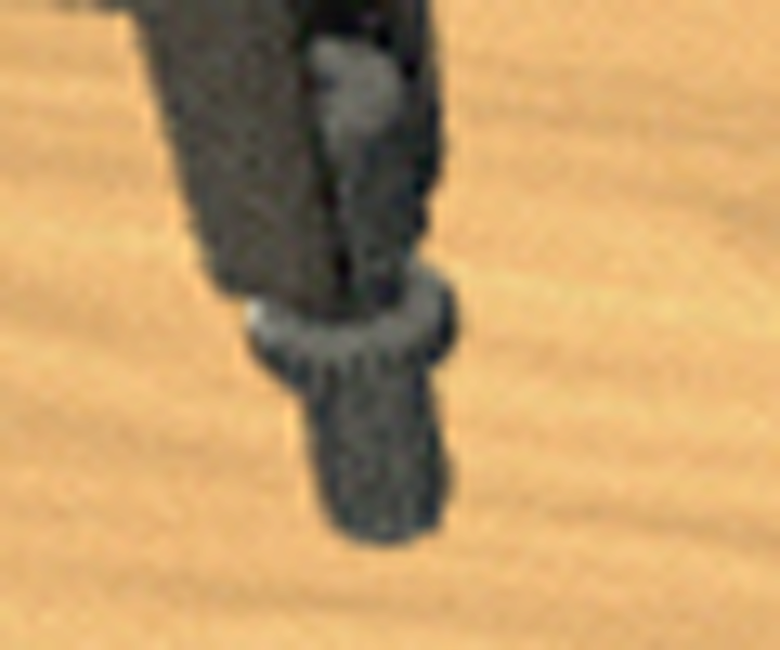

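move_arm([
  [-0.02,-0.006,0,0,0,0],
  [-0.015,-0.006,0,0,0,0],
  [0,0,0.04,0,0,0],
  [0,0,0.06,0,0,0],
  [0,0,0.07,0,0,0],
  [0,0,0.07,0,0,0],
  [0,0,0.05,0,0,0],
  [0,0,0.03,0,0,0],
])

```text
time_s: 21.1
ee_pos: [0.5875, -0.2369, 0.1738]
tool_rot: [-0.002, 0.707, 0.707, -0.0]
ft_force: [-0.2, -0.4, -3.7]
width: 0.0296
```

move_arm([
  [0,0,0.03,0,0,0],
  [0,0,0.02,0,0,0],
  [0,0,0.01,0,0,0],
  [0,0,0,0,0,0],
  [0,0,0,0,0,0],
  [0,0,0,0,0,0],
  [0,0,0,0,0,0],
  [0,0,0,0,0,0],
])

```text
time_s: 21.77
ee_pos: [0.5889, -0.2382, 0.1621]
tool_rot: [0.0, 0.707, 0.707, 0.0]
ft_force: [0.5, -0.5, -3.9]
width: 0.0291
```

```bash
python3 - <<'E'
from h import *
np.set_printoptions(precision=4,suppress=True)
E=[]
s=grab("side","s11")
for i in range(10):
    env.read_camera("side");E.append(env.observe()["ee_pos"])
E=np.array(E);print(E.mean(0),E.std(0));e=E.mean(0)
crop(s,180,150,240,230,9,"s11e")
for dz in(-.02,.014):
  for dx,dy in((0,0),(0.011,0),(-.011,0),(0,.011),(0,-.011)):
    k=1 if dz<0 else 17/11; print(dz,(proj("side",e+[dx*k,dy*k,dz])-[180,150])*9)
print("hole",(proj("side",[.5877,-.2378,.105])-[180,150])*9)
E
```

```text
[ 0.5886 -0.238   0.1616] [0.     0.     0.0001]
-0.02 [297.0767 426.0588]
-0.02 [279.5524 449.981 ]
-0.02 [314.3623 402.4626]
-0.02 [335.3318 432.0774]
-0.02 [258.9676 420.0632]
0.014 [276.8075 320.1116]
0.014 [248.8658 356.7944]
0.014 [304.1517 284.2132]
0.014 [337.0848 329.2844]
0.014 [216.8923 310.9938]
hole [320.2917 533.8509]
```

View pics/s11e.png

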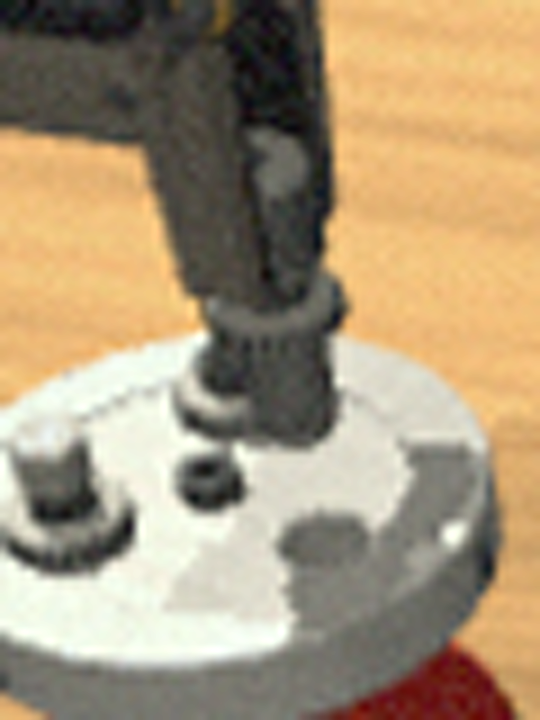

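move_arm([
  [0,-0.003,0.02,0,0,0],
  [0,0,0.025,0,0,0],
  [0,0,0.025,0,0,0],
  [0,0,0.02,0,0,0],
  [0,0,0.015,0,0,0],
  [0,0,0,0,0,0],
  [0,0,0,0,0,0],
  [0,0,0,0,0,0],
])

```text
time_s: 22.98
ee_pos: [0.588, -0.2382, 0.1356]
tool_rot: [0.0, 0.707, 0.707, 0.0]
ft_force: [0.3, -0.8, -3.4]
width: 0.0293
```

```bash
python3 - <<'E'
from h import *
np.set_printoptions(precision=4,suppress=True)
E=[]
s=grab("side","s12");t=grab("top","t12")
for i in range(10):
    env.read_camera("side");E.append(env.observe()["ee_pos"])
E=np.array(E);print(E.mean(0),E.std(0));e=E.mean(0)
o=env.observe();print(o["width"],o["ft_force"],o["qvel"],o["tool_rot"],o["time_s"])
crop(s,180,160,240,240,9,"s12e")
for dz in(-.02,.014):
  for dx,dy in((0,0),(0.011,0),(-.011,0),(0,.011),(0,-.011)):
    k=1 if dz<0 else 17/11; print(dz,(proj("side",e+[dx*k,dy*k,dz])-[180,160])*9)
print("hole",(proj("side",[.5877,-.2378,.105])-[180,160])*9)
E
```

```text
[ 0.5879 -0.2381  0.1355] [0.0001 0.0001 0.0002]
0.02918230864205945 [-0.4901 -0.782  -2.311 ] [ 0.0006  0.0003  0.0008 -0.0005 -0.0017  0.0001] [0.     0.707  0.7072 0.    ] 23.5833
-0.02 [313.081  413.2365]
-0.02 [295.9278 437.3259]
-0.02 [330.0039 389.4706]
-0.02 [350.7967 419.3111]
-0.02 [275.5071 407.1849]
0.014 [293.4255 310.373 ]
0.014 [266.0903 347.3578]
0.014 [320.1849 274.1673]
0.014 [352.8365 319.6453]
0.014 [234.366  301.1557]
hole [320.2917 443.8509]
```

View pics/s12e.png

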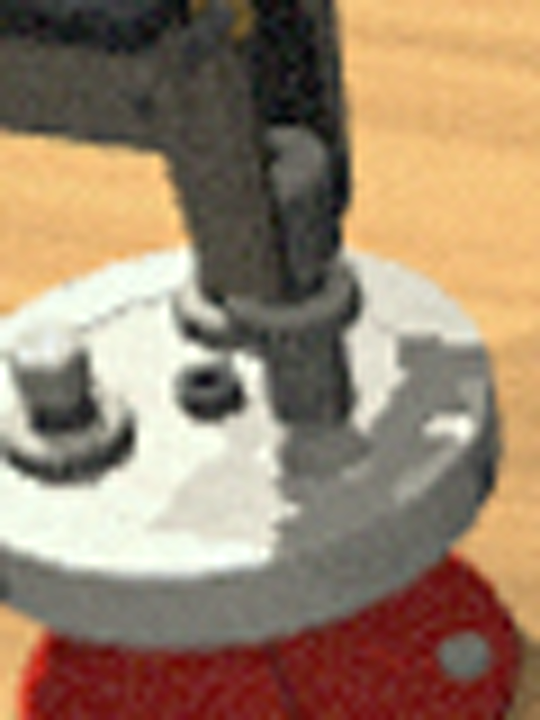

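View pics/s12.png

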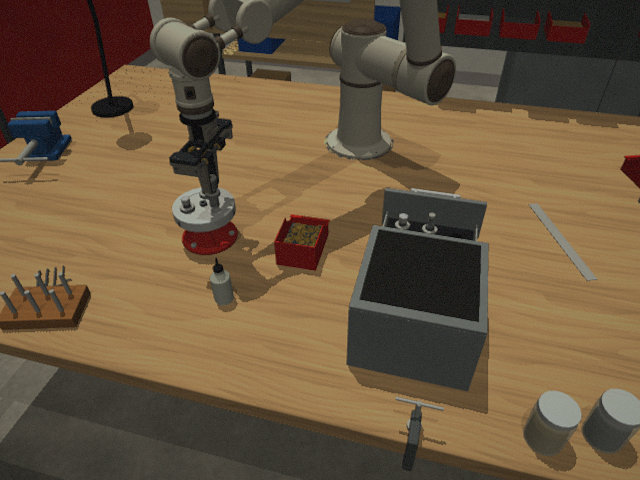

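View pics/t12.png

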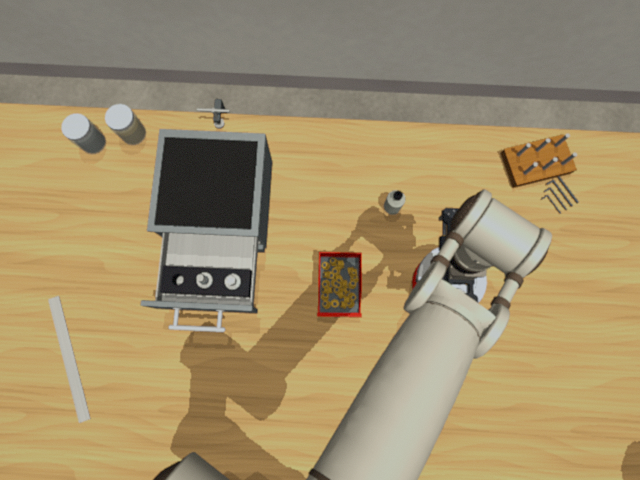

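```bash
python3 -c "
from workcell import env
print(env.sign_off())"
```

```text
the job is handed in; nothing more can be done
None
```

The knurled-cap die is held still over the empty hole of the tool head, upright, and I have handed the job in. The sign-off gives no verdict.

**What I did:** I pulled the top drawer by its handle to its stop, where it travelled about 149 mm and the pull rose to about 17 N. I gripped the die from the left (+y) pocket by its cap, with the jaws reading 29.9 mm on the 30 mm cap. I then lifted it about 16 cm, carried it high over the bin and lowered it over the hole.

**Last checks, about 23.6 s in:**
- **Position:** the die's axis, taken from the gripper position, is within about 1 mm of the hole centre I measured from both cameras. In the side view the die's outline falls within a pixel of where it should be. The top view could not confirm this, because the arm hides the hole.
- **Height and tilt:** the foot is about 10 mm above the plate and the tool is upright. The side view shows a gap under the foot.
- **Motion and contact:** the readings were steady to 0.2 mm and showed no sign of contact.
- **Rest of the scene:** the pictures show the drawer out, the other two dies in their pockets, and the bin and bottle where they were.

**What disagreed:**
- **Gripper tip:** in the pictures the fingertips sit about 35 mm higher than the TCP the robot reports. My first closing on the handle therefore missed, above the bar, with no harm done. I measured the offset and used it for the rest of the job.
- **Hole centre:** the two cameras differ by about 2 mm in x, so I used the middle.

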